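Unlock and lift the infuser out of the hot brewing pot with the lifting hook

ROBOT

A 6-joint arm with a two-finger parallel gripper is mounted at the origin on a cart in front of the work surface, level with it; the furniture and walls round the work are solid. World frame = base frame: x ahead of the robot, y to its left, z up, the work surface at z = 0. Lengths are in m, angles in rad, forces in N, time in s.
With the tool pointing down it reaches from about 0.275 to 0.85 m from the base axis. Payload 5.2 kg.
Tool frame: the origin (TCP) lies midway between the tips of the shut fingers; the grasp point (between the pads) lies 19 mm behind it; z points along the fingers, y is the line along which they close (so a half turn about z gives the same grasp; the last joint's range is limited). The gripper opens to 85 mm and grips with 20 to 120 N. Pads are 22 mm wide; open, the fingers measure 114 mm over their backs; the gripper's body (76 mm by 85 mm) begins 54 mm behind the grasp point. The pads swing forward as they close: fully open they stand 13 mm farther back than shut.
Start: joints at [-1.51, 0.259, 1.535, -0, 1.348, -0.203], TCP at [0.143, -0.531, 0.231] pointing down, gripper open.
Joint ranges: [-3.14, 3.14], [-0.91, 2.08], [0.19, 2.58], [-1.22, 4.36], [0.22, 2.71], [-3.12, 3.12]. Speed limits (rad/s): [2.57, 2.57, 3.14, 3.14, 3.14, 3.14].

INTERFACE

Orientations are given as [roll, pitch, yaw] about the fixed x, y, z axes, in that order (R = Rz(yaw) Ry(pitch) Rx(roll)).
In Python, from workcell import monitor, viewer, robot, models gives the robot as it stands.
- The arm moves only by the shell command python3 -m jog 'ROWS' [OPENING] [FORCE]. ROWS is JSON, a list that holds one entry, the list of rows, each a list of 6 numbers: the shift along the tool's x, y, z in m, then the turn, a rotation vector about the tool's x, y, z in rad. A call has 1 to 8 rows; each row is the pose to reach, as a shift and turn from the pose commanded when the call began, along the tool's axes at that moment; what a row does not reach only later rows make up. A row lasts 1/8 s, in which the tool goes at most 62.5 mm and 10.7 degrees, less where a joint would pass 70% of its speed; a pose out of reach is approached as far as the arm can. A call with a gripper value outside its range is refused whole. OPENING is the closure in counts, from 0 (fully open) to 255 (shut), set as the call begins (- or left out, the last holds). The fingers move at their own pace and stop on an object; FORCE is the grip in N (left out, the last holds). Time passes only in rows, so rows that repeat a pose let the fingers close. It gives the time, the measured TCP pose, the force, the opening and the grip force at its end, in the units of the state.
- monitor.state(): the state, without advancing time (a new reading comes with each control period).
- viewer.camera(name): name is "scene" or "side" or "wrist"; returns the picture (480x640x3 uint8, red, green, blue); there is no depth.
- viewer.get_calibration(name): a dict with "vfov" (degrees; the focal length in pixels is half the picture's height over the tangent of half this angle, whatever the lens; pixels are square), "cx", "cy" (the principal point, pixels), "dist" ([k1, k2, p1, p2, k3] as OpenCV has them; the pictures are not rectified), "position" and "rotation" of the camera in the world. Camera axes: x right, y up, looking along -z (the intrinsics and any distortion apply to the point x, -y, -z); pixel columns grow to the right and rows downward; lengths in m; the calibration is good to about 2 mm. A picture is of the moment at which its call begins: read the wrist's pose just before it. get_calibration takes no time and is no camera call; for the wrist camera it gives the pose at the moment of the call.
- robot.finish_job(): hands the job in; it is judged then, once.
Trained networks look in the newest picture that a camera, given by its name, has taken for a name from the list of things; names that differ only in an ending like _2 or _b are one class to them, and where a whole thing is asked for, a point or a joint stands for the part that bears it (a point fixed in the world has none). Each returns a list of dicts, best first, with "score" (0 to 1); they miss things now and then, are a little off and sometimes report something else, mostly with a low value. They report only what shows in the picture. A call takes as long as a camera call.
- models.trace(camera, query): "pixels" (480x640 bool, what is visible of it) and "extent" ([left, top, right, bottom] in pixels, round what is visible of it).
The state is a dict: "clock": time; "q": joint angles; "qvel": joint speeds; "tau": joint torques, N m; "tool_pos": TCP position; "eef_rot": TCP orientation; "contact_force": force on the tool from outside, world axes, zero at the start; "torque": the same for the moment, N m; "grip_width": finger opening in m; "grip_force": force on a finger pad.
Only numpy, scipy, OpenCV 4.12 (cv2) and the standard library are available. Lean on these libraries where they do the work, as an engineer would, in place of code of your own. Each camera call takes 0.05 s, during which the arm holds its last target. There are 200 camera calls.

TASK

The tea has steeped and the pot is scalding, so work only with the lifting hook from its stand: reach down into the pot, push the infuser gently round anticlockwise (seen from above) by its red bow until you feel its lugs come up against the stops, then catch the bow with the hook and lift the infuser straight out without forcing anything. Stand it upright in the middle of the white saucer, unhook it, and hang the hook back in its stand. Keep the gripper off the pot and the infuser, do not bump the saucer about, and leave the other things alone.

Things in the scene. Friction and masses are not known exactly. Their poses are not given: they have to be found in the camera images.
- brew_pot: tall round steel brewing pot, does not move (full and heavy). Outside diameter 98, bore 92, 140 high; origin at the centre of its underside, z up. Two loop handles at its +x and -x sides, reaching 76 from the axis at height 116.
- pot_mouth (a point): centre of the pot's mouth, at the rim, 140 above its underside. Welded deep inside, not reported: a bayonet collar with a ledge (bore 75, top at pot height 40), above it three tabs (bore 77, heights 46.5 to 50.5), and three gaps, each ending in a stop. The collar's angle differs from start to start and does not follow from the pot's yaw.
- infuser: infuser: round perforated steel can with a red wire bow (rigid arch handle) on top; wet, slippery, 0.35 kg (+-20 %). Origin at the centre of its underside, z up. Foot diameter 54, body 72, flat top at height 26. At the start it hangs locked in the pot, origin 22 above the pot's, with 1.5 play sideways and 1.5 upward. Thin metal: more than 12 N from the hook bends it.
- infuser_lugs (a point): point on the infuser's axis, height 18, level with the underside of its three lugs (30 deg wide, out to radius 42.5, 5 thick, one at +x). They hang on the ledge under the tabs. Turned anticlockwise seen from above by 21 to 85 deg (unknown) they run against the stops and the infuser lifts out freely; over 7 deg short of the stops it is still caught. Turning takes 1 to 3 N at a leg of the bow.
- bow_kink (a point): middle of the bow: wire centre in the central kink (8 wide), on the infuser's axis at height 60; axes those of the infuser. The bow is round wire, 5 thick, in the infuser's y-z plane: upright legs at y = +28 and -28 from the top (height 26) to height 42, then sloping in to y 20, height 50 and y 7, height 54, up into the kink.
- lifting_hook: lifting hook: dark wooden handle on a steel rod with a hook at its foot, 0.15 kg. Origin on the rod's axis, level with the lowest point of the hook; z up along the rod, hook opens to +x. Rod and hook 6 thick; the upright tip is centred at x = 16 and ends at height 20 (clear gap 10). Inside bottom at height 6: a bow wire lying in it is centred at x = 8, height 8.5.
- hook_grip (a point): middle of the hook's handle, where to grip it: on the rod's axis, 130 above the hook's origin, same axes. Handle 12 thick (x, close the fingers along x) by 20 wide (y), heights 101 to 165; below it a flange 24 (x) by 28 (y), heights 97 to 101.
- tool_stand: tool stand, does not move: round wooden base (diameter 82), post at its -x side, and a fork 44 wide, top face at height 120, with a 10 wide slot open to its +x. The rod hangs in the slot, the flange in a recess of the fork (3 play each way; ribs 5 high at sides and back, front lip 3 high). To take the hook lift it 8 to 12, draw it 45 along the stand's +x, then raise it.
- stand_rest (a point): where the hook's origin lies when the hook hangs in the stand: 23 above the worktop, straight over the stand's origin; axes those of the stand. At the start the hook hangs there, its axes parallel to these (within 0.1 rad).
- saucer: white ceramic drip saucer, loose, diameter 100, 14 high; flat floor of about 70 diameter, 4 above its origin, which is the centre of its underside. Stands on the worktop.
- lime_1: green lime, about 50, bystander
- garlic_1: garlic bulb, 56, bystander
- lemon_1: yellow lemon, 71 long, bystander
- mill_2: small salt shaker, 44 wide and 90 high, bystander; origin at its foot
- spice_jar_3: spice jar with a red cap, 45 wide and 106 high, bystander; origin at its foot

How it is judged:
By the outcome, as a careful person would: the job done as asked, in the order asked, and still so for the second after the job is handed in, with the robot touching nothing.
It also fails if it takes over 72 s, if anything falls off the work surface, if the arm or the gripper's body presses on something with over 40 N, if the wrist force passes 120 N, or if a joint passes its speed limit or range.

## Working session

There is one attempt and no reset: what is moved stays moved. The work goes in short steps, Python scripts to look and compute and a shell command to move; the robot and the scene stay as the last step left them, time stands still between calls to the robot, and variables do not carry over. Pictures are saved under pics/ and viewed, at most 10 in all, crops included, and the job is handed in when it is done.

```bash
mkdir -p pics; ls; python3 - <<'E'
from workcell import monitor, viewer, robot, models
import cv2,numpy as np
s=monitor.state();print(s)
ims=[]
for c in ["scene","side","wrist"]:
    im=viewer.camera(c);cv2.imwrite(f"pics/{c}0.png",im[:,:,::-1]);
    k=viewer.get_calibration(c);print(c,k)
    for n in ["brew_pot","infuser","bow_kink","lifting_hook","tool_stand","saucer","lime_1","garlic_1","lemon_1","mill_2","spice_jar_3","hook_grip"]:
        r=models.trace(c,n)
        print(c,n,[(round(d["score"],2),[int(v) for v in d["extent"]]) for d in r[:2]])
E
```

```text
pics
{'clock': 0.0, 'q': array([-1.50981920e+00,  2.59357277e-01,  1.53607282e+00,  9.35737161e-06,
        1.34798820e+00, -2.02799825e-01]), 'qvel': array([-2.60177760e-05,  7.12797803e-04,  1.03108413e-03,  5.09201821e-04,
       -2.32450025e-04,  1.07744105e-03]), 'tau': array([ 3.29488112e-04, -4.46031654e+01, -2.90569782e+01, -4.74093704e-04,
        1.17125589e-02, -2.79185690e-05]), 'tool_pos': array([ 0.14339457, -0.53044279,  0.23047112]), 'eef_rot': array([-3.13980626e+00, -3.76642007e-04,  2.63774542e-01]), 'contact_force': array([ 0.39076915, -0.26169965,  0.12744949]), 'torque': array([-0.01523615, -0.01279366, -0.01617321]), 'grip_force': 0.0, 'grip_width': 0.08521911200188449}
scene {'vfov': 47.28384845294789, 'cx': 321.9072534767203, 'cy': 238.54651633684412, 'dist': array([-0.10035473,  0.        ,  0.        ,  0.        ,  0.        ]), 'position': array([-0.46636163, -0.15017698,  1.23756649]), 'rotation': array([ 6.83640287e-01,  9.30713207e-04, -1.46997284e+00])}
scene brew_pot [(0.98, [202, 211, 245, 272])]
scene infuser []
scene bow_kink []
scene lifting_hook
[... 881 characters left out ...]
)]
side lime_1 []
side garlic_1 []
side lemon_1 []
side mill_2 [(0.63, [390, 316, 410, 349])]
side spice_jar_3 [(0.59, [417, 309, 438, 353])]
side hook_grip [(0.72, [362, 261, 372, 310])]
wrist {'vfov': 67.45868281764915, 'cx': 315.07742052773324, 'cy': 243.44775743155267, 'dist': array([0.00598921, 0.        , 0.        , 0.        , 0.        ]), 'position': array([ 0.20778037, -0.51408882,  0.37340735]), 'rotation': array([-2.64785255e-01, -2.80122301e-04, -1.30822696e+00])}
wrist brew_pot []
wrist infuser []
wrist bow_kink []
wrist lifting_hook []
wrist tool_stand []
wrist saucer []
wrist lime_1 []
wrist garlic_1 []
wrist lemon_1 []
wrist mill_2 []
wrist spice_jar_3 []
wrist hook_grip []
```

```bash
python3 - <<'E'
import cv2,numpy as np
a=cv2.imread("pics/scene0.png")[180:330,130:490]; b=cv2.imread("pics/side0.png")[180:370,230:480]
a=cv2.resize(a,(720,300),interpolation=cv2.INTER_CUBIC);b=cv2.resize(b,(395,300),interpolation=cv2.INTER_CUBIC)
w=cv2.resize(cv2.imread("pics/wrist0.png"),(320,240))
o=np.zeros((600,800,3),np.uint8);o[:300,:720]=a;o[300:,:395]=b;o[300:540,400:720]=w
cv2.imwrite("pics/c0.png",o)
E
```

```text
(no output)
```

View pics/c0.png

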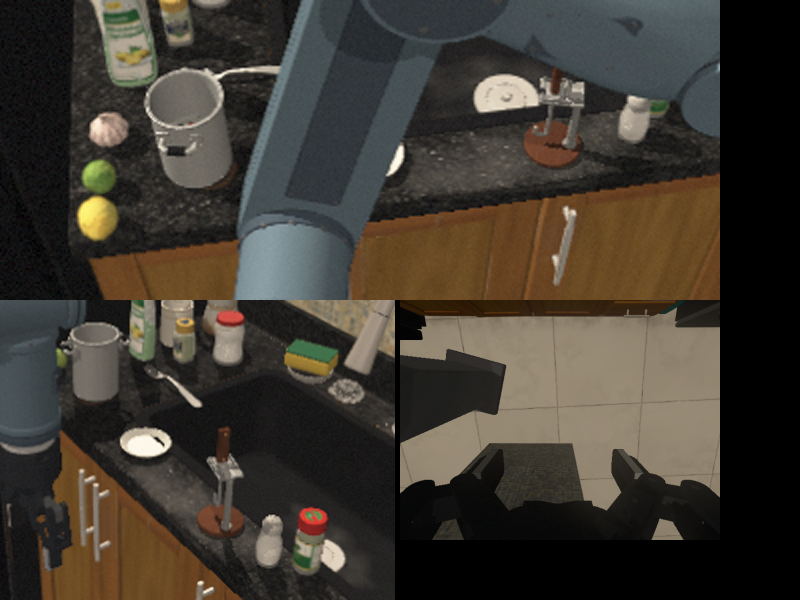

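```bash
cat > h.py <<'E'
import numpy as np,cv2
from scipy.spatial.transform import Rotation as R
from workcell import monitor, viewer, robot, models
def cal(c):
    k=viewer.get_calibration(c);f=240/np.tan(np.radians(k["vfov"]/2))
    K=np.array([[f,0,k["cx"]],[0,f,k["cy"]],[0,0,1]])
    return K,np.array(k["dist"]),np.array(k["position"]),R.from_euler("xyz",k["rotation"]).as_matrix()
def ray(C,px):
    K,d,p,M=C
    u=cv2.undistortPoints(np.array(px,float).reshape(-1,1,2),K,d).reshape(-1,2)
    v=np.c_[u[:,0],-u[:,1],-np.ones(len(u))]@M.T
    return p,v
def onz(C,px,z):
    p,v=ray(C,px);return p+v*((z-p[2])/v[:,2])[:,None]
def proj(C,P):
    K,d,p,M=C
    q=(np.atleast_2d(P)-p)@M; q=q*[1,-1,-1]
    return cv2.projectPoints(q,np.zeros(3),np.zeros(3),K,d)[0].reshape(-1,2)
E
python3 - <<'E'
from h import *
s=cal("scene");d=cal("side")
np.set_printoptions(precision=4,suppress=True)
print("pot",onz(s,[[222,228.5]],.14),onz(d,[[290,203]],.14))
print("stand",onz(s,[[406.5,252.5]],.012),onz(d,[[369.3,320]],.012))
print("saucer",onz(d,[[323,270.5]],.012),proj(s,onz(d,[[323,270.5]],.012)))
print("lemon etc",onz(s,[[178,290],[178,269],[184,247]],.025), "mill",onz(d,[[400,332],[427,330]],.045))
st=monitor.state();print(st["clock"])
k=viewer.get_calibration("wrist");M=R.from_euler("xyz",st["eef_rot"]).as_matrix();C=cal("wrist")
print("cam in tool",M.T@(C[2]-st["tool_pos"]),M.T@C[3])
E
```

```text
pot [[0.4308 0.2058 0.14  ]] [[0.4306 0.1882 0.14  ]]
stand [[ 0.5002 -0.292   0.012 ]] [[ 0.5079 -0.3042  0.012 ]]
saucer [[ 0.4675 -0.0399  0.012 ]] [[316.7307 254.5738]]
lemon etc [[0.3017 0.3149 0.025 ]
 [0.3694 0.3332 0.025 ]
 [0.4465 0.3365 0.025 ]] mill [[ 0.5452 -0.4094  0.045 ]
 [ 0.6147 -0.4247  0.045 ]]
1.95
cam in tool [ 0.0665  0.0005 -0.1421] [[-0.0012  0.9651  0.2617]
 [ 1.      0.0012  0.    ]
 [-0.0003  0.2617 -0.9652]]
```

```bash
python3 -m jog '[[[0,0,-0.06,0,0,0],[0.05,-0.018,-0.09,0,0,0.1],[0.1,-0.035,-0.12,0,0,0.2],[0.155,-0.054,-0.14,0,0,0.264],[0.21,-0.073,-0.16,0,0,0.264],[0.27,-0.094,-0.175,0,0,0.264],[0.33,-0.115,-0.19,0,0,0.264],[0.385,-0.134,-0.19,0,0,0.264]]]' 0 30
python3 -m jog '[[[0,0,0,0,0,0],[0,0,0,0,0,0]]]'
cat > look.py <<'E'
from h import *
import sys
def look(names,tag,c="wrist"):
    im=viewer.camera(c);C=cal(c);cv2.imwrite(f"pics/{tag}.png",im[:,:,::-1]);out={}
    for n in names:
        r=models.trace(c,n);out[n]=r
        for d in r[:2]:
            m=d["pixels"];ys,xs=np.nonzero(m);print(n,round(d["score"],2),[int(v) for v in d["extent"]],"cent",xs.mean().round(1),ys.mean().round(1))
    return im,C,out
E
python3 - <<'E'
from look import *
look(["tool_stand","lifting_hook"],"w1")
print(monitor.state()["clock"])
E
```

```text
clock: 2.95
tool_pos: [0.4809, -0.3008, 0.4228]
eef_rot: [3.139, -0.002, -0.0]
contact_force: [0.4, -0.1, -0.3]
grip_width: 0.0855
grip_force: 0.0
clock: 3.2
tool_pos: [0.4791, -0.3018, 0.421]
eef_rot: [-3.142, 0.001, 0.001]
contact_force: [-0.4, 0.1, -0.7]
grip_width: 0.0851
grip_force: 0.0
tool_stand 0.75 [281, 140, 335, 196] cent 310.8 167.6
lifting_hook 0.9 [287, 162, 309, 186] cent 298.3 174.2
lifting_hook 0.55 [0, 189, 26, 249] cent 9.7 221.3
3.35
```

View pics/w1.png

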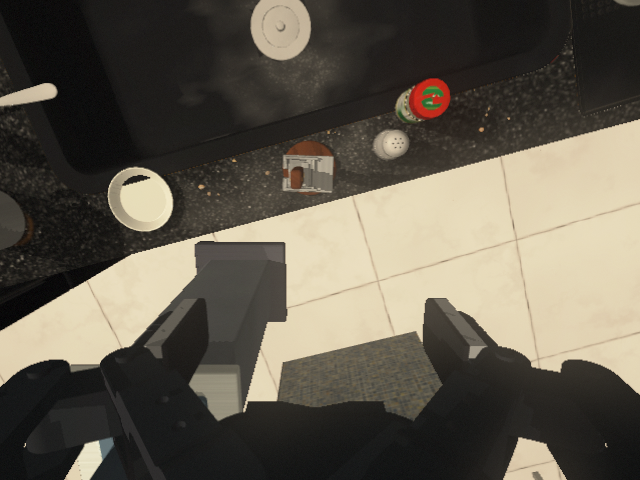

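```bash
python3 - <<'E'
from h import *
np.set_printoptions(precision=4,suppress=True)
C=cal("wrist")
print("handle top",onz(C,[[297,177]],.188),"fork",onz(C,[[282,157],[283,192],[333,159],[333,194]],.12))
print("base c",onz(C,[[310,152]],.012),"saucer",onz(C,[[140.5,198]],.014))
im=cv2.imread("pics/w1.png")[120:220,80:420]
cv2.imwrite("pics/w1c.png",cv2.resize(im[:,170:270],(600,600),interpolation=cv2.INTER_CUBIC))
E
```

```text
handle top [[ 0.5139 -0.2848  0.188 ]] fork [[ 0.532  -0.2638  0.12  ]
 [ 0.4902 -0.2639  0.12  ]
 [ 0.5295 -0.325   0.12  ]
 [ 0.4875 -0.3254  0.12  ]]
base c [[ 0.536 -0.296  0.012]] saucer [[ 0.4686 -0.0364  0.014 ]]
```

View pics/w1c.png

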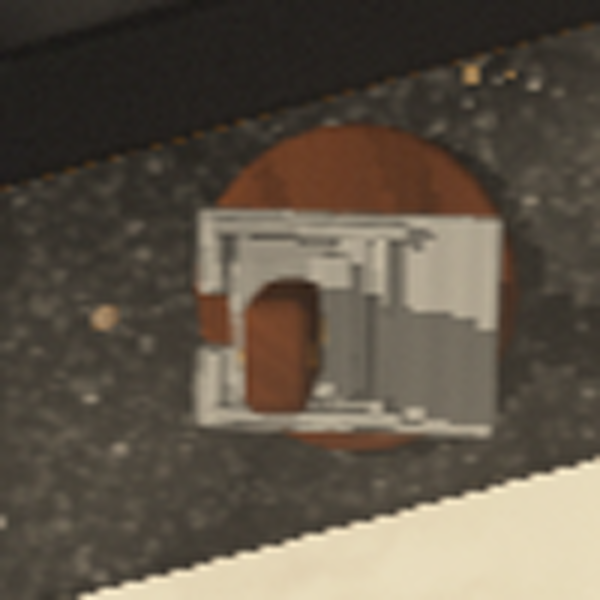

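```bash
python3 -m jog '[[[0.012,-0.006,0.05,0,0,0.035],[0.024,-0.012,0.1,0,0,0.035],[0.034,-0.017,0.15,0,0,0.035],[0.034,-0.017,0.16,0,0,0.035],[0.034,-0.017,0.16,0,0,0.035]]]'
python3 - <<'E'
from look import *
look(["hook_grip"],"w2")
print(monitor.state()["clock"])
im=cv2.imread("pics/w2.png");cv2.imwrite("pics/w2c.png",im[100:400,120:520].repeat(2,0).repeat(2,1))
E
```

```text
clock: 3.98
tool_pos: [0.5126, -0.286, 0.2621]
eef_rot: [3.141, -0.0, -0.037]
contact_force: [0.9, -0.4, 0.4]
grip_width: 0.085
grip_force: 0.0
hook_grip 0.85 [290, 215, 325, 268] cent 309.8 239.1
4.075
```

View pics/w2c.png

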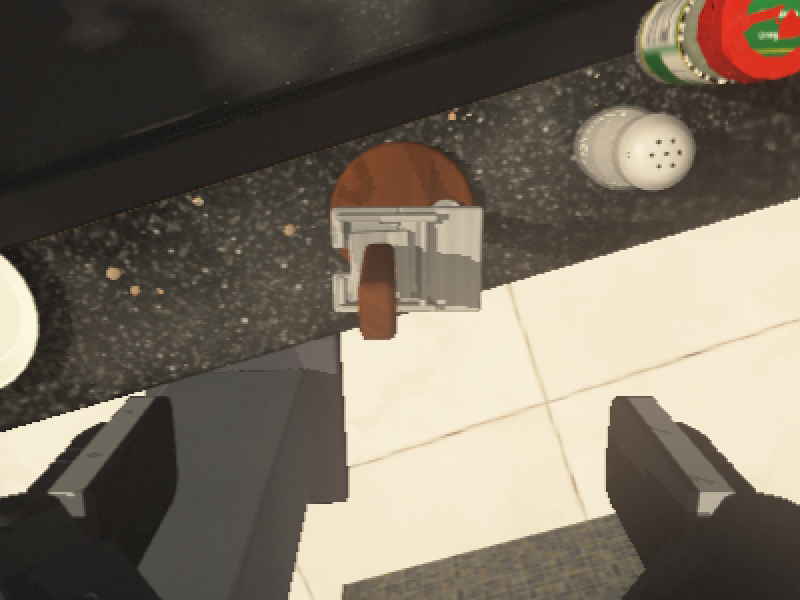

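```bash
python3 - <<'E'
from h import *
np.set_printoptions(precision=4,suppress=True)
C=cal("wrist")
P=np.array([[378,310],[360,284],[395,284],[360,338],[395,338]])/2+[120,100]
print("top",onz(C,P,.188))
F=np.array([[331,207],[482,207],[333,310],[481,310]])/2+[120,100]
print("fork",onz(C,F,.12));print(monitor.state()["tool_pos"],monitor.state()["eef_rot"])
E
```

```text
top [[ 0.5139 -0.2831  0.188 ]
 [ 0.5227 -0.2778  0.188 ]
 [ 0.5222 -0.2888  0.188 ]
 [ 0.5048 -0.2769  0.188 ]
 [ 0.5044 -0.2881  0.188 ]]
fork [[ 0.5371 -0.2643  0.12  ]
 [ 0.5348 -0.3247  0.12  ]
 [ 0.4941 -0.2626  0.12  ]
 [ 0.4918 -0.3241  0.12  ]]
[ 0.5136 -0.2864  0.2639] [ 3.1389 -0.0032 -0.0364]
```

```bash
python3 -m jog '[[[0,-0.003,0.05,0,0,0],[0,-0.003,0.1,0,0,0],[0,-0.003,0.126,0,0,0],[0,-0.003,0.126,0,0,0],[0,-0.003,0.126,0,0,0]]]' && python3 -m jog '[[[0,0,0,0,0,0],[0,0,0,0,0,0],[0,0,0,0,0,0],[0,0,0,0,0,0],[0,0,0,0,0,0],[0,0,0,0,0,0]]]' 255 70
```

```text
clock: 4.7
tool_pos: [0.5146, -0.2833, 0.1379]
eef_rot: [3.139, -0.004, -0.035]
contact_force: [0.2, -0.4, 0.3]
grip_width: 0.0852
grip_force: 0.0
clock: 5.45
tool_pos: [0.5134, -0.2819, 0.1355]
eef_rot: [3.141, -0.0, -0.035]
contact_force: [-1.0, 0.4, 3.8]
grip_width: 0.0112
grip_force: 68.6
```

```bash
python3 -m jog '[[[0,0,-0.005,0,0,0],[0,0,-0.010,0,0,0],[0,-0.005,-0.010,0,0,0],[0,-0.025,-0.010,0,0,0],[0,-0.046,-0.010,0,0,0],[0,-0.048,-0.05,0,0,0],[0,-0.048,-0.1,0,0,0],[0,-0.048,-0.16,0,0,0]]]' && python3 -m jog '[[[-0.005,-0.05,-0.03,0,0,0],[-0.01,-0.11,-0.03,0,0,0],[-0.03,-0.17,-0.03,0,0,0],[-0.055,-0.225,-0.03,0,0,0],[-0.08,-0.28,-0.03,0,0,0],[-0.105,-0.335,-0.03,0,0,0],[-0.13,-0.39,-0.03,0,0,0],[-0.155,-0.425,-0.03,0,0,0]]]' && python3 -m jog '[[[0,0,0,0,0,0],[0,0,0,0,0,0],[0,0,0,0,0,0],[0,0,0,0,0,0]]]'
python3 - <<'E'
from look import *
look(["brew_pot","infuser","bow_kink","lifting_hook"],"w3")
print(monitor.state()["clock"])
im=cv2.imread("pics/w3.png");cv2.imwrite("pics/w3v.png",cv2.resize(im,(800,600),interpolation=cv2.INTER_CUBIC))
E
```

```text
clock: 6.45
tool_pos: [0.5144, -0.2315, 0.2957]
eef_rot: [-3.14, 0.002, -0.034]
contact_force: [0.8, -1.2, -1.1]
grip_width: 0.0114
grip_force: 68.5
clock: 7.45
tool_pos: [0.3724, 0.1992, 0.3252]
eef_rot: [-3.141, 0.0, -0.032]
contact_force: [0.4, -1.0, -1.6]
grip_width: 0.0112
grip_force: 68.8
clock: 7.95
tool_pos: [0.3755, 0.1955, 0.3251]
eef_rot: [3.141, 0.0, -0.037]
contact_force: [-0.2, 0.5, -1.6]
grip_width: 0.0107
grip_force: 69.0
brew_pot 0.67 [241, 66, 364, 236] cent 299.3 149.6
brew_pot 0.29 [169, 107, 215, 157] cent 190.8 132.3
infuser 0.77 [272, 117, 336, 187] cent 304.4 152.4
bow_kink 0.92 [271, 120, 339, 187] cent 304.8 152.4
lifting_hook 0.68 [286, 239, 340, 407] cent 314.9 329.2
8.2
```

View pics/w3v.png

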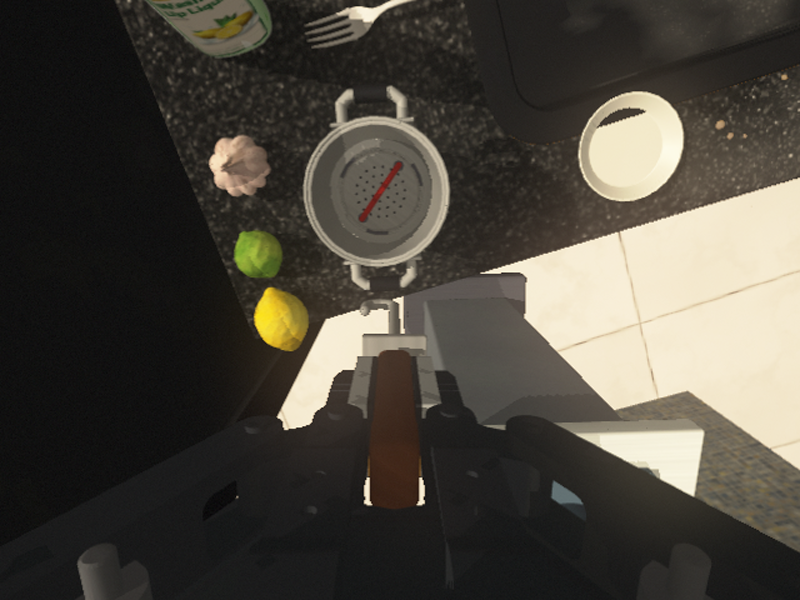

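```bash
python3 - <<'E'
from look import *
np.set_printoptions(precision=4,suppress=True)
C=cal("wrist");im=cv2.imread("pics/w3.png")
hsv=cv2.cvtColor(im,cv2.COLOR_BGR2HSV);H,S,V=cv2.split(hsv)
m=((H<10)|(H>170))&(S>140)&(V>60);m[:100]=0;m[200:]=0;m[:,:250]=0;m[:,350:]=0
ys,xs=np.nonzero(m);p=np.c_[xs,ys].astype(float);c=p.mean(0);u,s,vt=np.linalg.svd(p-c);a=vt[0];t=(p-c)@a
e=np.array([c+a*t.min(),c+a*t.max(),c]);print(len(p),e)
W=onz(C,e,.066);print("bow ends,c",W,"kinkz c",onz(C,e[2:],.08),"len",np.linalg.norm(W[0]-W[1]),"ang",np.degrees(np.arctan2(*(W[1]-W[0])[[1,0]])))
print("pot",onz(C,np.array([[376.5,191],[304,191],[449,191],[376.5,117],[376.5,265]])/1.25,.14))
print("saucer",onz(C,np.array([[631,146]])/1.25,.014))
st=monitor.state();T=st["tool_pos"];M=R.from_euler("xyz",st["eef_rot"]).as_matrix();print(T,st["eef_rot"])
# hook frame in tool: x=-ty,y=-tx? z=-tz
def hk(P):return T+(M@np.array([-P[1],-P[0],.114-P[2]]))
g=np.array([hk([0,0,.003]),hk([.016,0,.02]),hk([.016,0,.003]),hk([0,0,.05])])
print("hook proj (view px)",proj(C,g)*1.25)
print("clearance proj rim", monitor.state()["clock"])
E
```

```text
235 [[319.6343 129.7506]
 [288.0657 176.0448]
 [303.9021 152.8213]]
bow ends,c [[0.4583 0.1876 0.066 ]
 [0.411  0.224  0.066 ]
 [0.4351 0.2054 0.066 ]] kinkz c [[0.4354 0.205  0.08  ]] len 0.05962571286790852 ang 142.41483103405616
pot [[0.4365 0.2055 0.14  ]
 [0.4384 0.2567 0.14  ]
 [0.4346 0.1544 0.14  ]
 [0.485  0.2032 0.14  ]
 [0.3837 0.2081 0.14  ]]
saucer [[ 0.4666 -0.0338  0.014 ]]
[0.3753 0.1959 0.3252] [ 3.1415  0.0002 -0.0361]
hook proj (view px) [[393.2825 301.0744]
 [363.9394 309.0406]
 [365.813  301.1074]
 [393.1687 325.9355]]
clearance proj rim 8.2
```

```bash
python3 -m jog '[[[0.016,-0.011,0,0,0,0.15],[0.033,-0.023,0,0,0,0.3],[0.049,-0.034,0,0,0,0.4525],[0.049,-0.034,0.01,0,0,0.4525],[0.049,-0.034,0.05,0,0,0.4525],[0.049,-0.034,0.09,0,0,0.4525],[0.049,-0.034,0.13,0,0,0.4525],[0.049,-0.034,0.15,0,0,0.4525]]]' && python3 -m jog '[[[0,0,0.008,0,0,0],[0,0,0.008,0,0,0],[0,0,0.008,0,0,0]]]'
python3 - <<'E'
from look import *
for i in range(3):
    im=viewer.camera("wrist")
    s=monitor.state();print(s["clock"],s["tool_pos"].round(4),s["eef_rot"].round(4),s["contact_force"].round(2),s["torque"].round(3),s["q"].round(2))
cv2.imwrite("pics/w4.png",im[:,:,::-1])
E
```

```text
clock: 9.2
tool_pos: [0.4228, 0.2276, 0.1725]
eef_rot: [3.138, 0.003, -0.484]
contact_force: [-0.4, 0.4, -1.8]
grip_width: 0.0108
grip_force: 68.8
clock: 9.57
tool_pos: [0.4258, 0.2286, 0.1683]
eef_rot: [-3.14, -0.001, -0.487]
contact_force: [0.5, 0.4, -1.8]
grip_width: 0.011
grip_force: 68.8
9.625 [0.4259 0.2287 0.1684] [-3.1401e+00 -1.6000e-03 -4.8720e-01] [ 0.14  1.11 -1.93] [-0.027 -0.035 -0.005] [ 0.26  0.19  1.78 -0.    1.16  2.32]
9.675 [0.4258 0.2287 0.1683] [-3.1402e+00 -1.5000e-03 -4.8730e-01] [-0.15 -0.28 -1.7 ] [-0.026  0.02   0.031] [0.26 0.19 1.78 0.   1.16 2.32]
9.725 [0.4258 0.2287 0.1682] [-3.1403e+00 -1.3000e-03 -4.8740e-01] [-0.17  0.03 -0.57] [ 0.013  0.037 -0.009] [0.26 0.19 1.78 0.   1.16 2.32]
```

```bash
cat > chk.py <<'E'
from workcell import monitor
import numpy as np
s=monitor.state();y=s["eef_rot"][2];f=s["contact_force"]
tx=f[0]*np.cos(y)+f[1]*np.sin(y);ty=f[0]*np.sin(y)-f[1]*np.cos(y)
print("T%.2f yaw %.1f xy %.4f %.4f z %.4f  ftool x %.1f y %.1f  fz %.1f tq %s"%(s["clock"],np.degrees(y),*s["tool_pos"],tx,ty,f[2],s["torque"].round(2)))
raise SystemExit(int(abs(ty)>5 or abs(tx)>6))
E
python3 -m jog '[[[-0.003,0.002,0,0,0,0.08],[-0.0062,0.0037,0,0,0,0.167],[-0.0062,0.0037,0,0,0,0.167]]]' - 110 >/dev/null; python3 chk.py && python3 -m jog '[[[-0.0004,0.0012,0,0,0,-0.0436],[-0.0007,0.0024,0,0,0,-0.0873],[-0.0009,0.0036,0,0,0,-0.131],[-0.0011,0.0048,0,0,0,-0.1745],[-0.0012,0.0061,0,0,0,-0.218],[-0.0013,0.0073,0,0,0,-0.262],[-0.0013,0.0086,0,0,0,-0.305],[-0.0013,0.0098,0,0,0,-0.349]]]' >/dev/null; python3 chk.py
```

```text
T10.10 yaw -37.5 xy 0.4180 0.2283 z 0.1677  ftool x 0.3 y 0.4  fz -1.6 tq [0.01 0.01 0.01]
T11.10 yaw -17.3 xy 0.4117 0.2218 z 0.1678  ftool x 0.1 y -2.1  fz -1.7 tq [ 0.45 -0.16  0.03]
```

```bash
sed -i 's/or abs(tx)>6/or abs(tx)>6 or np.linalg.norm(s["torque"])>0.85/' chk.py
S() { python3 chk.py; }
python3 -m jog '[[[-0.0002,0.0005,0,0,0,-0.0175],[-0.0003,0.00095,0,0,0,-0.035]]]' >/dev/null && S && python3 -m jog '[[[-0.0002,0.0005,0,0,0,-0.0175],[-0.0003,0.00095,0,0,0,-0.035]]]' >/dev/null && S && python3 -m jog '[[[-0.0002,0.0005,0,0,0,-0.0175],[-0.0003,0.00095,0,0,0,-0.035]]]' >/dev/null && S && python3 -m jog '[[[-0.0002,0.0005,0,0,0,-0.0175],[-0.0003,0.00095,0,0,0,-0.035]]]' >/dev/null && S && python3 -m jog '[[[-0.0002,0.0005,0,0,0,-0.0175],[-0.0003,0.00095,0,0,0,-0.035]]]' >/dev/null && S && python3 -m jog '[[[-0.0002,0.0005,0,0,0,-0.0175],[-0.0003,0.00095,0,0,0,-0.035]]]' >/dev/null && S && python3 -m jog '[[[-0.0002,0.0005,0,0,0,-0.0175],[-0.0003,0.00095,0,0,0,-0.035]]]' >/dev/null && S && python3 -m jog '[[[-0.0002,0.0005,0,0,0,-0.0175],[-0.0003,0.00095,0,0,0,-0.035]]]' >/dev/null && S
```

```text
T11.35 yaw -15.4 xy 0.4109 0.2208 z 0.1676  ftool x 0.3 y -2.7  fz -1.4 tq [ 0.66 -0.19  0.02]
T11.60 yaw -13.4 xy 0.4101 0.2196 z 0.1674  ftool x -0.5 y -3.0  fz -0.2 tq [ 0.56 -0.19  0.05]
T11.85 yaw -11.4 xy 0.4093 0.2186 z 0.1673  ftool x 0.2 y -2.1  fz -1.6 tq [ 0.6  -0.21  0.02]
T12.10 yaw -9.4 xy 0.4089 0.2177 z 0.1673  ftool x 0.2 y -1.7  fz -0.4 tq [ 0.55 -0.19  0.  ]
T12.35 yaw -7.4 xy 0.4084 0.2169 z 0.1673  ftool x -0.8 y -1.7  fz -2.0 tq [ 0.62 -0.19  0.01]
T12.60 yaw -5.4 xy 0.4079 0.2160 z 0.1673  ftool x 0.1 y -1.7  fz 0.2 tq [ 0.58 -0.17  0.03]
T12.85 yaw -3.4 xy 0.4076 0.2151 z 0.1673  ftool x 1.1 y -1.4  fz -1.3 tq [ 0.55 -0.16  0.04]
T13.10 yaw -1.4 xy 0.4072 0.2141 z 0.1673  ftool x 0.9 y -2.3  fz -0.0 tq [ 0.57 -0.16  0.03]
```

```bash

S() { python3 chk.py; }
python3 -m jog '[[[-0.0002,0.0005,0,0,0,-0.0175],[-0.0003,0.00095,0,0,0,-0.035]]]' >/dev/null && S && python3 -m jog '[[[-0.0002,0.0005,0,0,0,-0.0175],[-0.0003,0.00095,0,0,0,-0.035]]]' >/dev/null && S && python3 -m jog '[[[-0.0002,0.0005,0,0,0,-0.0175],[-0.0003,0.00095,0,0,0,-0.035]]]' >/dev/null && S && python3 -m jog '[[[-0.0002,0.0005,0,0,0,-0.0175],[-0.0003,0.00095,0,0,0,-0.035]]]' >/dev/null && S && python3 -m jog '[[[-0.0002,0.0005,0,0,0,-0.0175],[-0.0003,0.00095,0,0,0,-0.035]]]' >/dev/null && S && python3 -m jog '[[[-0.0002,0.0005,0,0,0,-0.0175],[-0.0003,0.00095,0,0,0,-0.035]]]' >/dev/null && S && python3 -m jog '[[[-0.0002,0.0005,0,0,0,-0.0175],[-0.0003,0.00095,0,0,0,-0.035]]]' >/dev/null && S && python3 -m jog '[[[-0.0002,0.0005,0,0,0,-0.0175],[-0.0003,0.00095,0,0,0,-0.035]]]' >/dev/null && S && python3 -m jog '[[[-0.0002,0.0005,0,0,0,-0.0175],[-0.0003,0.00095,0,0,0,-0.035]]]' >/dev/null && S && python3 -m jog '[[[-0.0002,0.0005,0,0,0,-0.0175],[-0.0003,0.00095,0,0,0,-0.035]]]' >/dev/null && S && python3 -m jog '[[[-0.0002,0.0005,0,0,0,-0.0175],[-0.0003,0.00095,0,0,0,-0.035]]]' >/dev/null && S && python3 -m jog '[[[-0.0002,0.0005,0,0,0,-0.0175],[-0.0003,0.00095,0,0,0,-0.035]]]' >/dev/null && S && python3 -m jog '[[[-0.0002,0.0005,0,0,0,-0.0175],[-0.0003,0.00095,0,0,0,-0.035]]]' >/dev/null && S && python3 -m jog '[[[-0.0002,0.0005,0,0,0,-0.0175],[-0.0003,0.00095,0,0,0,-0.035]]]' >/dev/null && S
```

```text
T13.35 yaw 0.6 xy 0.4069 0.2132 z 0.1673  ftool x 1.3 y -2.7  fz -1.0 tq [ 0.5  -0.15  0.01]
T13.60 yaw 2.6 xy 0.4066 0.2122 z 0.1672  ftool x 0.5 y -2.1  fz -2.0 tq [ 0.55 -0.09 -0.03]
T13.85 yaw 4.6 xy 0.4063 0.2113 z 0.1672  ftool x 0.3 y -1.3  fz -1.5 tq [ 0.6  -0.06  0.01]
T14.10 yaw 6.6 xy 0.4061 0.2103 z 0.1673  ftool x -0.2 y -1.1  fz -1.9 tq [ 0.52 -0.07  0.  ]
T14.35 yaw 8.6 xy 0.4059 0.2093 z 0.1673  ftool x -1.3 y -2.5  fz -1.3 tq [ 0.51 -0.    0.04]
T14.60 yaw 10.6 xy 0.4058 0.2083 z 0.1673  ftool x -0.4 y -1.1  fz -1.2 tq [ 0.47  0.04 -0.06]
T14.85 yaw 12.6 xy 0.4057 0.2073 z 0.1673  ftool x 0.6 y -2.9  fz -2.4 tq [ 0.48  0.04 -0.06]
T15.10 yaw 14.6 xy 0.4056 0.2063 z 0.1673  ftool x 0.4 y -2.1  fz -1.5 tq [0.52 0.   0.05]
T15.35 yaw 16.6 xy 0.4055 0.2054 z 0.1673  ftool x 0.5 y -2.0  fz -1.9 tq [ 0.5   0.06 -0.03]
T15.60 yaw 18.6 xy 0.4055 0.2044 z 0.1673  ftool x -0.3 y -2.7  fz -1.4 tq [ 0.54  0.14 -0.  ]
T15.85 yaw 20.7 xy 0.4055 0.2034 z 0.1673  ftool x -0.1 y -2.2  fz -1.6 tq [ 0.63  0.21 -0.03]
T16.10 yaw 22.6 xy 0.4054 0.2027 z 0.1673  ftool x 0.7 y -4.5  fz -1.0 tq [1.14 0.33 0.01]
```

```bash
python3 -m jog '[[[-0.0001,0.0005,0,0,0,-0.0175],[-0.0001,0.0005,0,0,0,-0.0175]]]' >/dev/null; python3 chk.py; python3 -m jog '[[[-0.0001,0.0003,0,0,0,-0.01],[-0.0001,0.0003,0,0,0,-0.01]]]' >/dev/null; python3 chk.py;
```

```text
T16.35 yaw 23.6 xy 0.4053 0.2023 z 0.1672  ftool x -0.0 y -5.6  fz -0.1 tq [1.25 0.57 0.04]
T16.60 yaw 24.2 xy 0.4051 0.2019 z 0.1671  ftool x -0.0 y -3.9  fz -1.2 tq [ 1.22  0.63 -0.01]
```

```bash
python3 -m jog '[[[0,0.0004,0,0,0,-0.0],[0,0.0005,0,0,0,0]]]' >/dev/null; python3 chk.py; python3 -m jog '[[[0,0.0004,0,0,0,0],[0,0.0005,0,0,0,0]]]' >/dev/null; python3 chk.py;
```

```text
T16.85 yaw 24.2 xy 0.4048 0.2014 z 0.1669  ftool x -1.1 y -5.0  fz -1.4 tq [1.18 0.83 0.02]
T17.10 yaw 24.2 xy 0.4047 0.2007 z 0.1668  ftool x -2.1 y -4.9  fz -1.4 tq [ 1.02  1.02 -0.02]
```

```bash
python3 -m jog '[[[0,-0.003,0,0,0,0],[0.001,-0.006,0,0,0,0],[0.001,-0.006,-0.03,0,0,0],[0.001,-0.006,-0.07,0,0,0],[0.001,-0.006,-0.11,0,0,0],[-0.01,-0.005,-0.15,0,0,0],[-0.027,-0.002,-0.16,0,0,0],[-0.03,0,-0.16,0,0,0]]]' >/dev/null && python3 -m jog '[[[0,0,0,0,0,0],[0,0,0,0,0,0],[0,0,0,0,0,0]]]'
python3 - <<'E'
from look import *
np.set_printoptions(precision=4,suppress=True)
im,C,o=look([],"w5")
im=im[:,:,::-1].copy()
hsv=cv2.cvtColor(im,cv2.COLOR_BGR2HSV);H,S,V=cv2.split(hsv)
m=((H<10)|(H>170))&(S>140)&(V>60)
q=proj(C,[[.435,.205,.07]])[0];print(q)
yy,xx=np.mgrid[:480,:640];m&=np.hypot(xx-q[0],yy-q[1])<45
ys,xs=np.nonzero(m);p=np.c_[xs,ys].astype(float);c=p.mean(0);u,s,vt=np.linalg.svd(p-c,full_matrices=False);a=vt[0];t=(p-c)@a
e=np.array([c+a*t.min(),c+a*t.max(),c]);print(len(p),e)
W=onz(C,e,.066);print("bow",W,onz(C,e[2:],.08),np.linalg.norm(W[0]-W[1]),np.degrees(np.arctan2(*(W[1]-W[0])[[1,0]])))
st=monitor.state();print(st["clock"],st["tool_pos"],st["eef_rot"])
T=st["tool_pos"];M=R.from_euler("xyz",st["eef_rot"]).as_matrix()
def hk(P):return T+(M@np.array([-P[1],-P[0],.114-P[2]]))
print("hook",proj(C,[hk([0,0,.003]),hk([.016,0,.02]),hk([0,0,.05]),hk([0,0,.09])])*1.25)
cv2.imwrite("pics/w5v.png",cv2.resize(im,(800,600),interpolation=cv2.INTER_CUBIC))
E
```

```text
clock: 18.48
tool_pos: [0.3788, 0.1884, 0.3264]
eef_rot: [-3.141, 0.002, 0.422]
contact_force: [0.2, 0.5, -0.9]
grip_width: 0.0107
grip_force: 107.5
[321.8873 153.7092]
226 [[329.6395 125.9133]
 [316.5402 180.3705]
 [323.2389 152.5221]]
bow [[0.4645 0.2092 0.066 ]
 [0.4064 0.1985 0.066 ]
 [0.4367 0.2041 0.066 ]] [[0.4368 0.2045 0.08  ]] 0.05901241413808134 -169.51600594514733
18.525 [0.3788 0.1884 0.3266] [-3.1413  0.0013  0.4218]
hook [[392.9681 300.6882]
 [363.6074 308.6357]
 [392.8202 325.4844]
 [392.6348 356.5627]]
```

View pics/w5v.png

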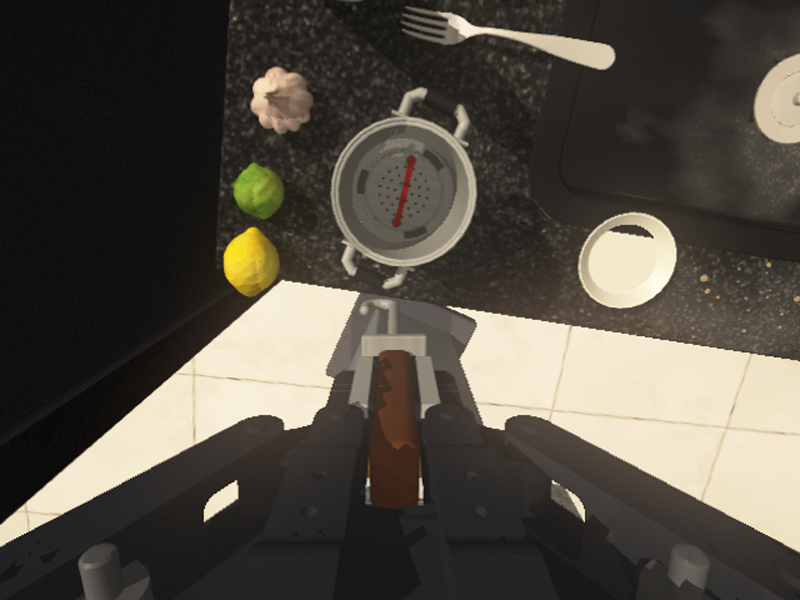

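```bash
python3 -m jog '[[[0.018,0.012,0,0,0,0.08],[0.036,0.024,0,0,0,0.16],[0.053,0.0353,0,0,0,0.239],[0.053,0.0353,0.01,0,0,0.239],[0.053,0.0353,0.05,0,0,0.239],[0.053,0.0353,0.09,0,0,0.239],[0.053,0.0353,0.10,0,0,0.239],[0.053,0.0353,0.10,0,0,0.239]]]' >/dev/null && python3 chk.py && python3 -m jog '[[[0,0,0.03,0,0,0],[0,0,0.05,0,0,0],[0,0,0.0585,0,0,0],[0,0,0.0585,0,0,0]]]' >/dev/null; python3 chk.py
```

```text
T19.52 yaw 10.5 xy 0.4412 0.1780 z 0.2273  ftool x 0.7 y 0.6  fz -1.1 tq [ 0.01 -0.    0.  ]
T20.02 yaw 10.5 xy 0.4422 0.1780 z 0.1696  ftool x -0.3 y 0.2  fz -1.7 tq [ 0.03 -0.01 -0.01]
```

```bash
python3 -m jog '[[[0,-0.006,0,0,0,0],[0,-0.012,0,0,0,0],[0,-0.0188,0,0,0,0],[0,-0.0188,0,0,0,0]]]' >/dev/null; python3 chk.py && python3 -m jog '[[[0,0,-0.006,0,0,0],[0,0,-0.012,0,0,0],[0,0,-0.015,0,0,0],[0,0,-0.015,0,0,0]]]'>/dev/null; python3 chk.py && python3 -m jog '[[[0,0,-0.001,0,0,0],[0,0,-0.002,0,0,0],[0,0,-0.002,0,0,0]]]'>/dev/null; python3 chk.py && python3 -m jog '[[[0,0,-0.001,0,0,0],[0,0,-0.002,0,0,0],[0,0,-0.002,0,0,0]]]'>/dev/null; python3 chk.py
```

```text
T20.52 yaw 10.5 xy 0.4380 0.1970 z 0.1689  ftool x -0.1 y 0.1  fz -1.6 tq [0.   0.   0.05]
T21.02 yaw 10.5 xy 0.4385 0.1963 z 0.1842  ftool x -0.6 y 0.6  fz -2.3 tq [ 0.   -0.01 -0.01]
T21.40 yaw 10.5 xy 0.4382 0.1964 z 0.1858  ftool x 0.9 y 0.1  fz -1.2 tq [ 0.02 -0.02  0.  ]
T21.77 yaw 10.5 xy 0.4380 0.1963 z 0.1875  ftool x 0.4 y -0.6  fz -5.2 tq [-0.08 -0.04 -0.03]
```

```bash
sed -i 's/tq>0.85/tq>0.85/; s/int(abs(ty)>5/int(f[2]<-8 or abs(ty)>5/' chk.py; J() { python3 chk.py; }
python3 -m jog '[[[0,0,-0.0008,0,0,0],[0,0,-0.0015,0,0,0],[0,0,-0.0015,0,0,0]]]'>/dev/null; J && python3 -m jog '[[[0,0,-0.001,0,0,0],[0,0,-0.0015,0,0,0],[0,0,-0.0015,0,0,0]]]'>/dev/null; J && python3 -m jog '[[[0,0,-0.001,0,0,0],[0,0,-0.0015,0,0,0],[0,0,-0.0015,0,0,0]]]'>/dev/null; J && python3 -m jog '[[[0,0,-0.001,0,0,0],[0,0,-0.002,0,0,0],[0,0,-0.002,0,0,0]]]'>/dev/null; J && python3 -m jog '[[[0,0,-0.001,0,0,0],[0,0,-0.002,0,0,0],[0,0,-0.002,0,0,0]]]'>/dev/null; J
```

```text
T22.15 yaw 10.5 xy 0.4382 0.1964 z 0.1894  ftool x -0.9 y 0.5  fz -4.6 tq [-0.06 -0.02  0.01]
T22.52 yaw 10.5 xy 0.4382 0.1964 z 0.1909  ftool x 0.3 y 0.1  fz -5.7 tq [-0.06  0.01  0.03]
T22.90 yaw 10.5 xy 0.4383 0.1964 z 0.1924  ftool x 0.2 y 0.8  fz -5.5 tq [-0.08 -0.04  0.05]
T23.27 yaw 10.5 xy 0.4383 0.1964 z 0.1944  ftool x 0.1 y 0.1  fz -6.0 tq [ 0.   -0.   -0.01]
T23.65 yaw 10.5 xy 0.4383 0.1964 z 0.1964  ftool x 0.2 y -0.4  fz -4.8 tq [-0.03 -0.03  0.02]
```

```bash
J() { python3 chk.py; }
python3 -m jog '[[[0,0,-0.003,0,0,0],[0,0,-0.006,0,0,0],[0,0,-0.01,0,0,0],[0,0,-0.014,0,0,0]]]'>/dev/null; J && python3 -m jog '[[[0,0,-0.006,0,0,0],[0,0,-0.013,0,0,0],[0,0,-0.021,0,0,0],[0,0,-0.03,0,0,0],[0,0,-0.039,0,0,0],[0,0,-0.048,0,0,0]]]'>/dev/null; J && python3 -m jog '[[[0,0,-0.01,0,0,0],[0,0,-0.02,0,0,0],[0,0,-0.03,0,0,0],[0,0,-0.04,0,0,0],[0,0,-0.05,0,0,0],[0,0,-0.06,0,0,0],[0,0,-0.07,0,0,0],[0,0,-0.075,0,0,0]]]'>/dev/null; J
```

```text
T24.15 yaw 10.5 xy 0.4383 0.1964 z 0.2107  ftool x -0.3 y 0.0  fz -4.4 tq [-0.03  0.    0.02]
T24.90 yaw 10.5 xy 0.4382 0.1964 z 0.2590  ftool x 0.1 y -0.6  fz -4.7 tq [-0.08 -0.01  0.03]
T25.90 yaw 10.5 xy 0.4384 0.1964 z 0.3341  ftool x 0.1 y -0.5  fz -5.8 tq [-0.02  0.01 -0.03]
```

```bash
python3 -m jog '[[[-0.005,0.011,0,0,0,0],[-0.014,0.033,0,0,0,0],[-0.028,0.065,0,0,0,0],[-0.043,0.1,0,0,0,0],[-0.059,0.135,0,0,0,0],[-0.074,0.17,0,0,0,0],[-0.085,0.197,0,0,0,0],[-0.094,0.2165,0,0,0,0]]]'>/dev/null;python3 -m jog '[[[0,0,0,0,0,0],[0,0,0,0,0,0],[0,0,0,0,0,0]]]'>/dev/null; python3 chk.py
python3 - <<'E'
from look import *
np.set_printoptions(precision=4,suppress=True)
im,C,o=look(["saucer","infuser","infuser_lugs"],"w6")
for d in o["saucer"][:2]:
    cnt=max(cv2.findContours(d["pixels"].astype(np.uint8),0,1)[0],key=len);e=cv2.fitEllipse(cnt);print(e,onz(C,[e[0]],.014))
cv2.imwrite("pics/w6v.png",cv2.resize(im[:,:,::-1],(800,600),interpolation=cv2.INTER_CUBIC))
E
```

```text
T27.27 yaw 10.5 xy 0.3851 -0.0328 z 0.3332  ftool x -0.2 y -0.5  fz -4.6 tq [0.07 0.03 0.01]
saucer 0.76 [291, 95, 368, 177] cent 328.1 134.4
saucer 0.68 [5, 180, 60, 235] cent 33.2 208.0
infuser 0.89 [248, 177, 342, 268] cent 299.8 224.7
infuser_lugs 0.89 [248, 180, 343, 271] cent 300.1 224.7
infuser_lugs 0.45 [284, 239, 341, 408] cent 314.9 330.3
((328.15863037109375, 134.36859130859375), (79.73289489746094, 83.23475646972656), 9.878928184509277) [[ 0.467  -0.0344  0.014 ]]
((33.12568664550781, 207.97181701660156), (48.61099624633789, 55.98822784423828), 130.8282012939453) [[0.3081 0.3226 0.014 ]]
```

View pics/w6v.png

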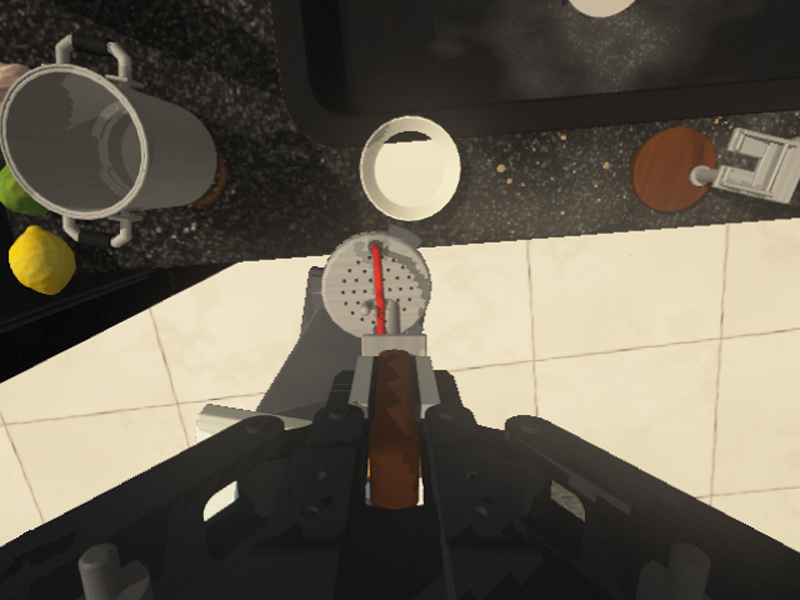

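```bash
python3 - <<'E'
from h import *
C=cal("wrist");np.set_printoptions(precision=4,suppress=True)
print(onz(C,np.array([[376,287],[322,287],[431,287],[376,232]])/1.25,.1937))
print(proj(C,[[.3836,-.0249,.1937]])*1.25, monitor.state()["tool_pos"])
E
```

```text
[[ 0.3848 -0.0221  0.1937]
 [ 0.3785  0.012   0.1937]
 [ 0.3912 -0.0569  0.1937]
 [ 0.4194 -0.0161  0.1937]]
[[379.9821 289.5838]] [ 0.3852 -0.0332  0.3333]
```

```bash
python3 -m jog '[[[0.01,0.003,0,0,0,0],[0.03,0.009,0,0,0,0],[0.05,0.016,0,0,0,0],[0.07,0.022,0,0,0,0],[0.0796,0.0249,0,0,0,0],[0.0796,0.0249,0.01,0,0,0],[0.0796,0.0249,0.03,0,0,0],[0.0796,0.0249,0.055,0,0,0]]]'>/dev/null;python3 -m jog '[[[0,0,0.025,0,0,0],[0,0,0.05,0,0,0],[0,0,0.07,0,0,0],[0,0,0.085,0,0,0],[0,0,0.093,0,0,0],[0,0,0.093,0,0,0],[0,0,0.093,0,0,0]]]'>/dev/null; python3 chk.py
python3 - <<'E'
from look import *
np.set_printoptions(precision=4,suppress=True)
im,C,o=look(["saucer","infuser"],"w7")
cv2.imwrite("pics/w7v.png",cv2.resize(im[:,:,::-1],(800,600),interpolation=cv2.INTER_CUBIC))
E
```

```text
T29.35 yaw 10.5 xy 0.4684 -0.0438 z 0.1860  ftool x -0.3 y 0.5  fz -4.7 tq [-0.06  0.03 -0.  ]
saucer 0.68 [254, 168, 359, 273] cent 300.7 203.8
infuser 0.86 [256, 180, 348, 269] cent 304.4 226.8
```

View pics/w7v.png

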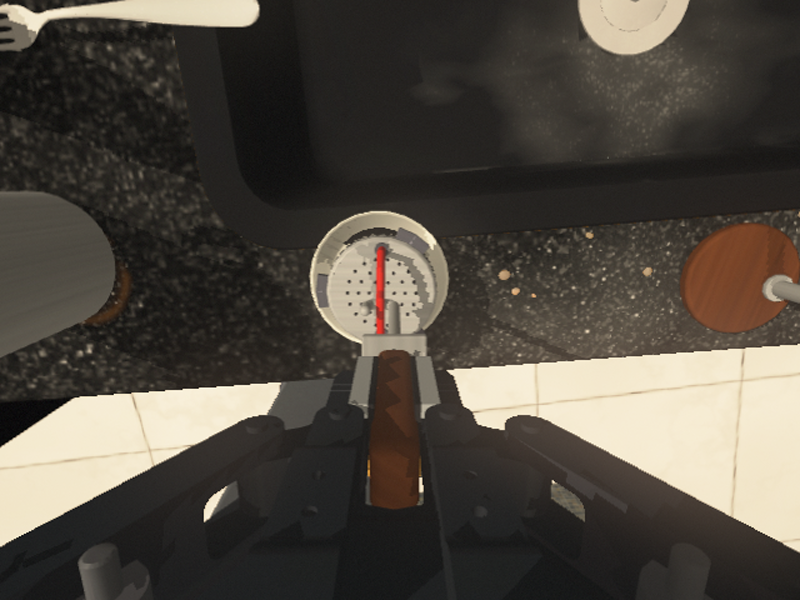

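```bash
python3 - <<'E'
from h import *
C=cal("wrist");np.set_printoptions(precision=4,suppress=True)
print("infuser L R top",onz(C,np.array([[327,288],[435,288],[381,234]])/1.25,.0465))
print("saucer L R top",onz(C,np.array([[311,280],[448,280],[379.5,211]])/1.25,.014))
a=np.linspace(0,2*np.pi,721)
for n,c,r,z in [("inf",[.4672,-.035],.036,.0465),("sau",[.467,-.0344],.05,.014)]:
    p=proj(C,np.c_[c[0]+r*np.cos(a),c[1]+r*np.sin(a),0*a+z])*1.25;print(n,p.min(0),p.max(0))
E
```

```text
infuser L R top [[ 0.4619 -0.0018  0.0465]
 [ 0.4745 -0.0701  0.0465]
 [ 0.5022 -0.03    0.0465]]
saucer L R top [[ 0.4574  0.0137  0.014 ]
 [ 0.475  -0.0824  0.014 ]
 [ 0.5138 -0.026   0.014 ]]
inf [323.2811 232.879 ] [435.2835 342.0434]
sau [309.5907 207.3042] [449.9579 344.9974]
```

```bash
J() { python3 chk.py; }
python3 -m jog '[[[-0.0008,-0.0008,0,0,0,0],[-0.0016,-0.0015,0.004,0,0,0],[-0.0016,-0.0015,0.009,0,0,0],[-0.0016,-0.0015,0.013,0,0,0],[-0.0016,-0.0015,0.013,0,0,0]]]'>/dev/null; J
python3 -m jog '[[[0,0,0.001,0,0,0],[0,0,0.002,0,0,0],[0,0,0.002,0,0,0]]]'>/dev/null; J;python3 -m jog '[[[0,0,0.001,0,0,0],[0,0,0.002,0,0,0],[0,0,0.002,0,0,0]]]'>/dev/null; J;python3 -m jog '[[[0,0,0.001,0,0,0],[0,0,0.002,0,0,0],[0,0,0.002,0,0,0]]]'>/dev/null; J
```

```text
T30.12 yaw 10.5 xy 0.4657 -0.0424 z 0.1717  ftool x -0.0 y 0.4  fz -5.2 tq [-0.    0.05  0.04]
T30.50 yaw 10.5 xy 0.4661 -0.0424 z 0.1703  ftool x -0.9 y 0.0  fz -4.6 tq [ 0.04 -0.02  0.01]
T30.88 yaw 10.5 xy 0.4661 -0.0424 z 0.1683  ftool x 0.7 y 0.5  fz -4.5 tq [-0.01  0.06  0.01]
T31.25 yaw 10.5 xy 0.4662 -0.0425 z 0.1665  ftool x 0.6 y 0.3  fz -2.0 tq [-0.06  0.   -0.02]
```

```bash
J() { python3 chk.py; }
python3 -m jog '[[[0,0,0.004,0,0,0],[0,0,0.009,0,0,0],[0,0,0.014,0,0,0],[0,0,0.0185,0,0,0],[0,0,0.0185,0,0,0]]]'>/dev/null; J && python3 -m jog '[[[0,0.005,0,0,0,0],[0,0.010,0,0,0,0],[0,0.015,0,0,0,0],[0,0.020,0,0,0,0],[0,0.026,0,0,0,0],[0,0.03,0,0,0,0],[0,0.03,0,0,0,0]]]'>/dev/null; J && python3 -m jog '[[[0,0,-0.02,0,0,0],[0,0,-0.05,0,0,0],[0,0,-0.09,0,0,0],[0,0,-0.13,0,0,0],[0,0,-0.15,0,0,0],[0,0,-0.15,0,0,0]]]'>/dev/null;J
python3 - <<'E'
from look import *
im,C,o=look(["saucer","infuser"],"w8")
cv2.imwrite("pics/w8v.png",cv2.resize(im[:,:,::-1],(800,600),interpolation=cv2.INTER_CUBIC))
E
```

```text
T31.88 yaw 10.5 xy 0.4657 -0.0423 z 0.1473  ftool x -0.4 y 0.4  fz -1.1 tq [-0.04 -0.04 -0.02]
T32.75 yaw 10.4 xy 0.4716 -0.0723 z 0.1478  ftool x -0.1 y -0.5  fz -1.0 tq [ 0.04 -0.02  0.02]
T33.50 yaw 10.5 xy 0.4723 -0.0721 z 0.2993  ftool x -0.3 y 0.7  fz -2.7 tq [ 0.03 -0.06 -0.02]
saucer 0.8 [245, 162, 321, 242] cent 282.6 195.8
infuser 0.7 [581, 174, 638, 212] cent 613.0 194.5
infuser 0.67 [244, 173, 312, 238] cent 282.1 206.9
```

View pics/w8v.png

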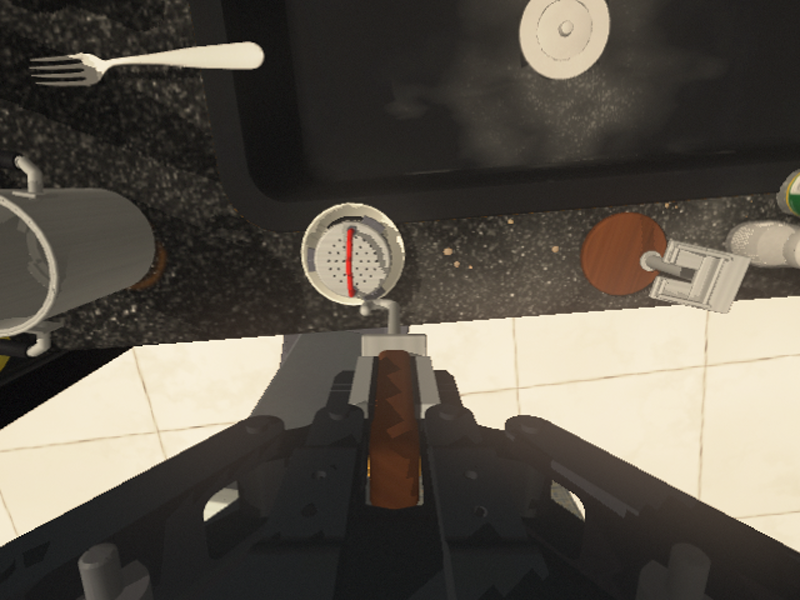

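```bash
python3 -m jog '[[[0.001,0.015,0,0,0,0.03],[0.004,0.045,0,0,0,0.07],[0.008,0.08,0,0,0,0.12],[0.011,0.115,0,0,0,0.17],[0.013,0.145,0,0,0,0.218],[0.0149,0.1582,0,0,0,0.218],[0.0149,0.1582,0,0,0,0.218],[0.0149,0.1582,0,0,0,0.218]]]'>/dev/null; python3 chk.py
python3 - <<'E'
from look import *
np.set_printoptions(precision=4,suppress=True)
st=monitor.state()
im,C,o=look([],"w9");print(st["tool_pos"],st["eef_rot"])
cv2.imwrite("pics/w9v.png",cv2.resize(im[:,:,::-1],(800,600),interpolation=cv2.INTER_CUBIC))
F=np.array([[.5371,-.2643,.12],[.5348,-.3247,.12],[.4941,-.2626,.12],[.4918,-.3241,.12]])
print("fork pred px",proj(C,F)*1.25)
E
```

```text
T34.65 yaw -2.0 xy 0.5147 -0.2239 z 0.2976  ftool x -0.7 y 0.4  fz -1.1 tq [ 0.05  0.01 -0.  ]
[ 0.5147 -0.2239  0.2976] [-3.1407  0.0006 -0.0344]
fork pred px [[449.3207 244.8231]
 [534.2801 245.0353]
 [447.1802 303.1978]
 [530.734  303.3765]]
```

View pics/w9v.png

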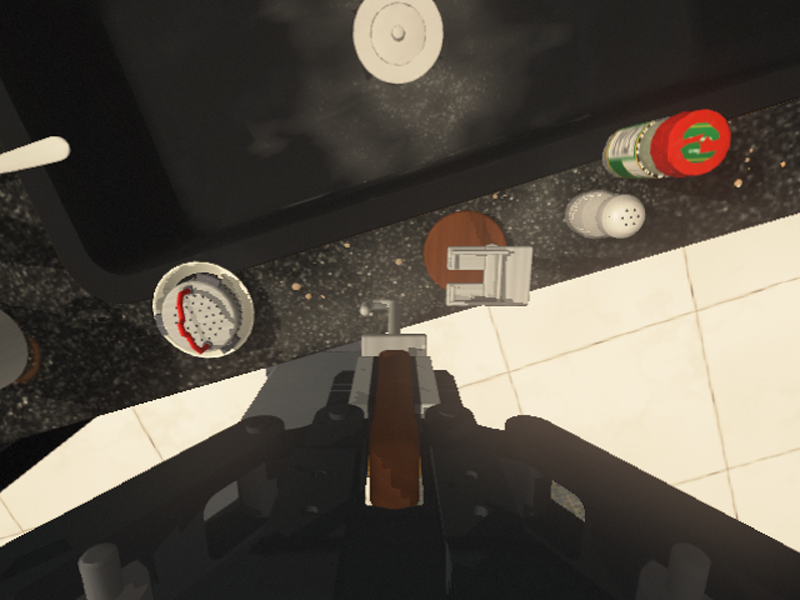

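```bash
J() { python3 chk.py; }
python3 -m jog '[[[0.0005,0,0.03,0,0,0],[0.0005,0,0.07,0,0,0],[0.0005,0,0.11,0,0,0],[0.0005,0,0.14,0,0,0],[0.0005,0,0.1505,0,0,0],[0.0005,0,0.1505,0,0,0],[0.0005,0,0.1505,0,0,0]]]'>/dev/null; J && python3 -m jog '[[[0,0.015,0,0,0,0],[0,0.028,0,0,0,0],[0,0.04,0,0,0,0]]]'>/dev/null; J && python3 -m jog '[[[0,0.006,0,0,0,0],[0,0.012,0,0,0,0],[0,0.018,0,0,0,0],[0,0.018,0,0,0,0],[0,0.018,0,0,0,0]]]'>/dev/null;J
```

```text
T35.58 yaw -2.0 xy 0.5164 -0.2252 z 0.1489  ftool x 0.3 y 1.0  fz -1.5 tq [ 0.04 -0.01  0.03]
T35.95 yaw -2.1 xy 0.5141 -0.2664 z 0.1476  ftool x -0.3 y -0.7  fz -1.7 tq [-0.   -0.04 -0.04]
T36.58 yaw -2.0 xy 0.5134 -0.2825 z 0.1473  ftool x 0.8 y 0.6  fz -1.3 tq [-0.01  0.02 -0.02]
```

Position matches the take-off pose. Lower it in small steps.

```bash
J() { python3 chk.py; }
python3 -m jog '[[[0,0,0.003,0,0,0],[0,0,0.006,0,0,0],[0,0,0.008,0,0,0],[0,0,0.008,0,0,0]]]'>/dev/null; J && python3 -m jog '[[[0,0,0.001,0,0,0],[0,0,0.001,0,0,0],[0,0,0.001,0,0,0]]]'>/dev/null; J && python3 -m jog '[[[0,0,0.001,0,0,0],[0,0,0.001,0,0,0],[0,0,0.001,0,0,0]]]'>/dev/null;J && python3 -m jog '[[[0,0,0.001,0,0,0],[0,0,0.001,0,0,0],[0,0,0.001,0,0,0]]]'>/dev/null;J
```

```text
T37.08 yaw -2.0 xy 0.5132 -0.2826 z 0.1390  ftool x 0.1 y -0.0  fz -2.1 tq [-0.04 -0.02 -0.01]
T37.45 yaw -2.0 xy 0.5134 -0.2828 z 0.1383  ftool x -0.3 y -0.6  fz -0.7 tq [0.01 0.04 0.03]
T37.83 yaw -2.0 xy 0.5134 -0.2827 z 0.1373  ftool x -0.5 y -0.7  fz -1.5 tq [ 0.03 -0.   -0.03]
T38.20 yaw -2.0 xy 0.5134 -0.2827 z 0.1363  ftool x 0.2 y -0.2  fz -1.2 tq [0.03 0.04 0.  ]
```

```bash
J() { python3 chk.py; }
P='python3 -m jog'
python3 -m jog '[[[0,0,0.0005,0,0,0],[0,0,0.001,0,0,0],[0,0,0.001,0,0,0]]]'>/dev/null; J && python3 -m jog '[[[0,0,0.0005,0,0,0],[0,0,0.0005,0,0,0]]]'>/dev/null; J;python3 -m jog '[[[0,0,0.0005,0,0,0],[0,0,0.0005,0,0,0]]]'>/dev/null; J
```

```text
T38.58 yaw -2.0 xy 0.5134 -0.2828 z 0.1356  ftool x -0.5 y -1.1  fz 1.0 tq [0.12 0.1  0.02]
T38.83 yaw -2.0 xy 0.5134 -0.2828 z 0.1356  ftool x -2.4 y -1.7  fz 5.2 tq [ 0.29  0.34 -0.02]
T39.08 yaw -2.0 xy 0.5134 -0.2828 z 0.1356  ftool x -3.8 y -0.9  fz 8.7 tq [0.32 0.53 0.02]
```

```bash
python3 -m jog '[[[0,0,-0.0008,0,0,0],[0,0,-0.0008,0,0,0]]]'>/dev/null; python3 chk.py; python3 -m jog '[[[0,0,0,0,0,0],[0,0,0,0,0,0],[0,0,0,0,0,0],[0,0,0,0,0,0],[0,0,0,0,0,0],[0,0,0,0,0,0]]]' 0 && python3 -m jog '[[[0,0,-0.02,0,0,0],[0,0,-0.06,0,0,0],[0,0,-0.11,0,0,0],[0,0,-0.127,0,0,0],[0,0,-0.127,0,0,0],[0,0,-0.127,0,0,0]]]'
python3 - <<'E'
from look import *
np.set_printoptions(precision=4,suppress=True)
im,C,o=look(["hook_grip","tool_stand"],"w10")
a=np.array([[.5139,-.2831,.188]]);print(proj(C,a),monitor.state()["tool_pos"])
m=o["hook_grip"][0]["pixels"];ys,xs=np.nonzero(m);b=ys>ys.max()-24;print("handle low part",xs[b].min(),xs[b].max(),ys.max(),onz(C,[[(xs[b].min()+xs[b].max()+1)/2,ys.max()+1-13.5]],.188))
im0=cv2.imread("pics/w2.png")
im,C,o=look(["infuser","saucer"],"s10","side")
for n in o:
  for d in o[n][:2]:
    e=d["extent"];print(n,onz(C,[[(e[0]+e[2])/2,(e[1]+e[3])/2]],.02))
print(monitor.state()["clock"])
E
```

```text
T39.33 yaw -2.0 xy 0.5134 -0.2828 z 0.1356  ftool x -3.0 y -0.9  fz 5.6 tq [ 0.27  0.38 -0.03]
clock: 40.08
tool_pos: [0.5134, -0.2828, 0.1351]
eef_rot: [3.142, -0.0, -0.035]
contact_force: [-0.6, 0.1, 0.0]
grip_width: 0.0853
grip_force: 0.0
clock: 40.83
tool_pos: [0.5129, -0.2823, 0.2608]
eef_rot: [-3.14, 0.002, -0.035]
contact_force: [0.2, -0.3, -0.8]
grip_width: 0.0853
grip_force: 0.0
hook_grip 0.63 [297, 212, 334, 270] cent 316.3 239.2
tool_stand 0.73 [288, 167, 366, 258] cent 331.0 211.2
[[316.0194 254.5291]] [ 0.5128 -0.2823  0.2605]
handle low part 302 331 270 [[ 0.5119 -0.2836  0.188 ]]
infuser 0.73 [313, 256, 335, 276] cent 322.0 267.3
infuser 0.33 [237, 215, 255, 230] cent 247.3 222.2
saucer 0.52 [356, 284, 385, 331] cent 370.8 310.5
infuser [[ 0.476  -0.0296  0.02  ]]
infuser [[0.3056 0.3152 0.02  ]]
saucer [[ 0.5295 -0.2652  0.02  ]]
41.125
```

```bash
python3 -c "
from workcell import robot
print(robot.finish_job())"
```

```text
the job is handed in; nothing more can be done
None
```

I turned the infuser anticlockwise to its stops and lifted it out freely. It stands upright within a millimetre or two of the saucer's middle, the hook is back in its stand, and I handed the job in at about 41 s.

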